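# Put the proof press on impression

## Task

Make the bench proof press ready to pull a proof, with fingertip pushes only. Push the lino block along the press bed until it sits flat against the head bar, then push the bed all the way in under the raised cylinder to its end stop, and only once the bed is home push the impression lever past its half-way detent to the second stop, where it stays by itself (print position). Grasp and lift nothing, and leave the baren, the ink roller and the tin of black ink where they are.

Things in the scene. Friction and masses are not known exactly. Their poses are not given: they have to be found in the camera images.
- press: Grey bench proof press bolted to the table: 360 long (y), 160 wide, 164 mm high without lever. Origin on the table under its middle; +y = the way the bed is pushed in; lever on its -x side, facing the robot. Steel cylinder (axis along x) at y = 80 mm between cheeks (y 45 to 115 mm, x 52 to 66 mm either side). Bed 96 mm wide, centred on x = 0, its floor 46 mm above the table, side lips 9 mm high.
- press_bed (a joint): How far the bed is pulled out towards -y of the press, m: 0 = fully in against its end stop; starts 0.085 to 0.105 (limit 0.11). It slides stiffly (4 N, more when fast) and stays where it is left. It is a flat tray between a head bar at its +y end and an upright push plate at its tail.
- head_bar (a point): Middle of the head bar's inner face (it looks to -y of the press, at the block), 12 mm above the bed's floor; moves with the bed; axes as the press. The bar is a steel strip 92 mm wide, 10 mm thick, 13 mm high over the bed's floor.
- tail_plate (a point): Outer face (it looks to -y of the press) of the upright push plate at the bed's tail, 64 mm above the table; moves with the bed; axes as the press. Plate 70 mm wide (x), 8 mm thick, top edge a 12 mm round bar reaching 84 mm above the table. Its inner face is 201 mm from the head bar's. Push it towards +y of the press.
- block_center (a point): Centre of the loose lino block: wooden mount with a carved brownish lino face, 78 (x) x 70 (y, along the bed) x 23 mm high, 0.16 kg, on the bed between the side lips, 4 mm play each side. Starts 15 to 45 mm short of the head bar; flat against it, its centre is 35 mm from head_bar. Slides at about 1 N; once at the bar, a further push moves the whole bed.
- lever (a joint): Impression lever angle, rad, about x of the press: 0 = start, cylinder up, lever leaning 0.52 to +y; 0.54 = half-way detent, upright; 1.04 = second stop (print), leaning 0.52 to -y. 6 to 9 N at the grip frees it from the start notch and again from the half-way one, more when fast. Let go before 0.85 it falls back half-way; beyond, it snaps to the second stop and stays.
- lever_grip (a point): Middle of the lever's round black grip, 102 mm from the pivot; moves with the lever. Grip 21 to 23 mm thick, 47 mm long along the lever (78 to 125 mm from the pivot), outboard of the press's -x cheek. 211 mm above the table at the start, 224 mm when upright. Push it towards -y of the press.
- lever_pivot (a point): The lever's pivot on the outside of the -x cheek, 122 mm above the table; the lever swings in the upright plane along the press's y. Axes as the press. The press top beside it (tie rods, screw heads) is at most 164 mm high.
- baren: Bystander: round black hand baren, 108 mm across, 34 mm high with its bow handle; origin at the centre of its underside.
- brayer_small: Bystander: ink roller with a black turned handle, 187 x 77 x 50 mm, lying beside the press; origin under its middle.
- ink_tin_black: Bystander: round tin of black ink with a lid, 78 mm across, 44 mm high; origin at the centre of its underside.

How it is judged (in metres and radians):
On the way, in this order (a step that is already met when the one before it is completed fails the run):
1. the lino block sits against the head bar (y of block_center in the frame of head_bar above -0.0385 m), for 0.2 s.
2. the bed is fully in against its end stop (value of joint press_bed below 0.003 m), for 0.2 s.
3. the impression lever is at the second stop (value of joint lever above 1 rad), for 0.2 s.
At the end, for the whole second after the job is handed in: The lever rests at its second stop (within 0.04 rad), the bed is home (within 4 mm of its end stop), and the lino block lies down on the bed flat against the head bar (within 3.5 mm and 0.06 rad) (value of joint lever above 1 rad and value of joint press_bed below 0.004 m and y of block_center in the frame of head_bar above -0.0385 m and angle between the y axis of block_center and the y axis of head_bar, either way round below 0.06 rad and z of block_center in the frame of head_bar below 0.004 m); the robot touches nothing.
It fails at once if the lino block is lifted off the bed (more than 6 mm) or tipped (z of block_center in the frame of head_bar above 0.006 m or angle between block_center's own z axis and vertical above 0.15 rad).
It fails at once if the lever is pushed past the half-way detent while the bed is not home (value of joint lever above 0.75 rad and value of joint press_bed above 0.006 m).
It fails at once if a bystander (baren, ink roller, ink tin) is moved more than 15 mm or lifted (distance of any of baren, brayer_small, ink_tin_black from where it was at the start of the episode above 0.015 m).
It also fails if it takes over 53 s, if anything falls off the work surface, if the arm or the gripper's body presses on something with over 40 N, if the wrist force passes 120 N, or if a joint passes its speed limit or range.

## Robot

A 6-joint arm with a two-finger parallel gripper is mounted at the origin on a cart in front of the work surface, level with it; the furniture and walls round the work are solid. World frame = base frame: x ahead of the robot, y to its left, z up, the work surface at z = 0. Lengths are in mm, angles in rad, forces in N, time in s.
With the tool pointing down it reaches from about 250 to 775 mm from the base axis. Payload 4 kg.
Tool frame: the origin (TCP) lies where the fingers leave the gripper's body, on its centre line; the fingertips stand 73 mm ahead of it and the grasp point (between the pads) lies 54 mm ahead of it; z points along the fingers, y is the direction in which the jaws open and shut (so a half turn about z gives the same grasp; the last joint's range is limited). The gripper opens to 85 mm and grips with 20 to 120 N. Pads are 22 mm wide; open, the fingers measure 114 mm over their backs; the gripper's body (76 mm by 85 mm) begins 54 mm behind the grasp point. The pads swing forward as they close: fully open they stand 13 mm farther back than shut.
Start: joints at [-1.36, 0.087, 1.371, -0, 1.684, -0.103], TCP at [169.767, -523.153, 303.941] pointing down, gripper open.
Joint ranges: [-3.1, 3.1], [-0.76, 2.03], [0.27, 2.55], [-1.08, 4.22], [0.17, 2.65], [-2.57, 2.57]. Speed limits (rad/s): [2.79, 2.79, 3.14, 3.14, 3.14, 3.14].

## Interface

Orientations are given as a unit quaternion [w, x, y, z].
In Python, from cell import * gives the robot as it stands. Calls block until the motion is done:
- movep(position, orientation): joint-space move of the TCP to a pose.
- servo_line(position, velocity=150, ori=None, threshold=None): straight line of the TCP; ori=None keeps the orientation; velocity is the mean speed in mm/s. With threshold (N) it stops when the force on the tool has changed by that much, and returns True; else False.
- movej(angles): joint-space move.
- command_gripper(opening, grasp_force=None): opening from 0.0 (shut) to 1.0 (fully open); grasp_force is the grip in N (None keeps the last); returns when the fingers have stopped.
- wait(seconds).
- ik(position, orientation): joint angles nearest the present ones, or None.
- get_obs(): the state.
- snapshot(name): name is "scene" or "top" or "wrist"; returns the picture (400x640x3 uint8, blue, green, red); there is no depth.
- camera_model(name): a dict with "mtx" (3x3 intrinsics, pixels), "dist" ([k1, k2, p1, p2, k3] as OpenCV has them; the pictures are not rectified), "eye" and "orientation" of the camera in the world; the wrist camera has in their place "tool_from_camera" (4x4, takes a point from camera to tool coordinates, whose origin is the TCP and whose axes are the flange's). Camera axes: x right, y down, z forward; pixel columns grow to the right and rows downward; lengths in mm; the calibration is good to about 2 mm. A picture is of the moment at which its call begins: read the wrist's pose just before it. camera_model takes no time and is no camera call.
A pose or a line that the arm cannot do raises PlanningError and nothing moves.
- hand_in(): hands the job in, once; it reports no verdict.
The state is a dict: "t": time; "joints": joint angles; "qd": joint speeds; "tau": joint torques, N m; "tool_pos": TCP position; "eef_rot": TCP orientation; "wrist_force": force on the tool from outside, world axes, zero at the start; "torque": the same for the moment, N m; "grip_width": opening from 0.0 (shut) to 1.0 (fully open).
Only numpy, scipy, OpenCV 4.12 (cv2) and the standard library are available. Lean on these libraries where they do the work, as an engineer would, in place of code of your own. Each camera call takes 0.05 s, during which the arm holds its last target.

## Working session

There is one attempt and no reset: what is moved stays moved. The work goes in short steps, each a Python script; the robot and the scene stay as the last script left them, time stands still between calls to the robot, and variables do not carry over. Pictures are saved under pics/ and viewed, and the job is handed in when it is done.

```bash
ls; mkdir -p pics; python3 - <<'E'
from cell import *
import cv2
for n in ("scene","top","wrist"):
    cv2.imwrite(f"pics/{n}0.png",snapshot(n))
    m=camera_model(n); print(n,m)
o=get_obs(); print(o["t"],o["eef_rot"],o["wrist_force"])
E
```

```text
pics
scene {'mtx': array([[433.15476805,   0.        , 322.57736924],
       [  0.        , 433.15476805, 200.83878498],
       [  0.        ,   0.        ,   1.        ]]), 'dist': array([0.03457835, 0.        , 0.        , 0.        , 0.        ]), 'eye': array([ 94.09322799, 550.18306508, 841.89454418]), 'orientation': array([ 0.11930927, -0.27497621,  0.8860743 , -0.35358975])}
top {'mtx': array([[419.74171212,   0.        , 311.33156853],
       [  0.        , 419.74171212, 210.64526984],
       [  0.        ,   0.        ,   1.        ]]), 'dist': array([-0.11235509,  0.        ,  0.        ,  0.        ,  0.        ]), 'eye': array([319.38559678,  30.08061108, 985.72515464]), 'orientation': array([-0.07326598,  0.70856625, -0.69813366,  0.07193994])}
wrist {'mtx': array([[331.66230486,   0.        , 317.9240316 ],
       [  0.        , 331.66230486, 201.57728448],
       [  0.        ,   0.        ,   1.        ]]), 'dist': array([0.01110426, 0.        , 0.        , 0.        , 0.        ]), 'tool_from_camera': array([[ 4.81411550e-05, -9.49371945e-01, -3.14154275e-01,
         8.14302080e+01],
       [ 9.99999929e-01,  1.63179605e-04, -3.39887106e-04,
         3.45871717e-01],
       [ 3.73942853e-04, -3.14154236e-01,  9.49371885e-01,
        -7.09232498e+01],
       [ 0.00000000e+00,  0.00000000e+00,  0.00000000e+00,
         1.00000000e+00]])}
0.15 [-8.76151402e-04  9.87716867e-01  1.56251786e-01 -3.96761016e-05] [-0.23932422  0.88956868  0.05520209]
```

View pics/scene0.png

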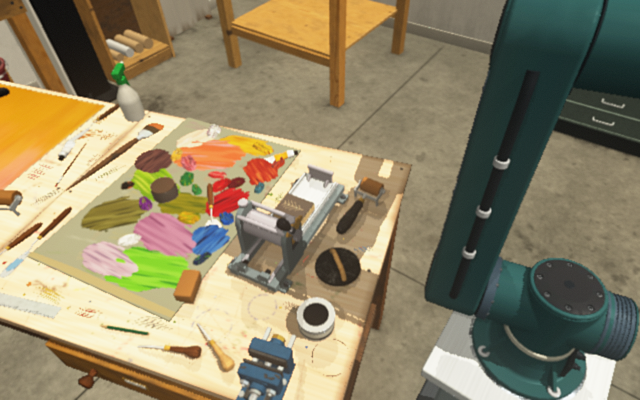

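View pics/top0.png

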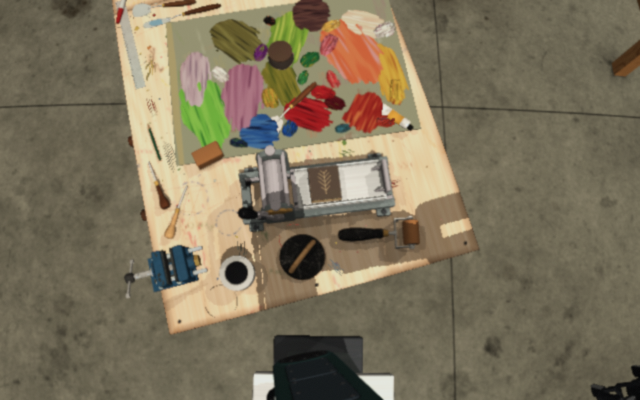

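View pics/wrist0.png

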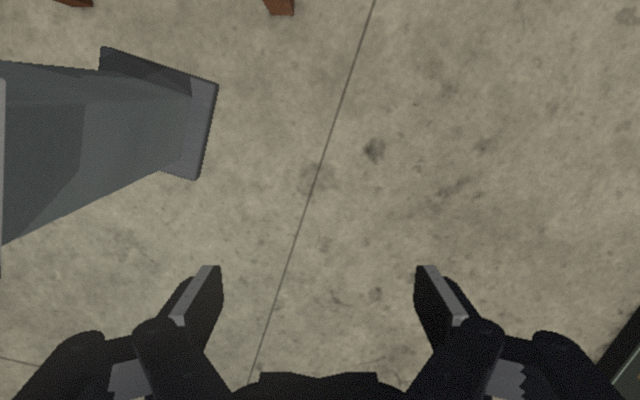

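The top view shows the press at about px (240–395, 145–225). Its bed is out to the right, with the block at about (325,183). The lever is at about (248,212), and the baren, roller and tin are nearer the robot. I'll zoom in to pick points.

```bash
python3 - <<'E'
import cv2
a=cv2.imread("pics/top0.png")[135:245,225:420]; cv2.imwrite("pics/top0z.png",cv2.resize(a,None,fx=4,fy=4,interpolation=cv2.INTER_CUBIC))
a=cv2.imread("pics/scene0.png")[155:295,220:360]; cv2.imwrite("pics/scene0z.png",cv2.resize(a,None,fx=4,fy=4,interpolation=cv2.INTER_CUBIC))
E
```

```text
(no output)
```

View pics/top0z.png

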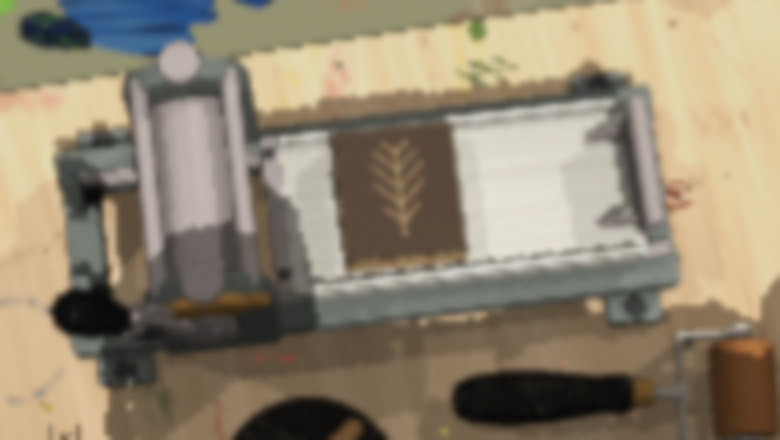

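View pics/scene0z.png

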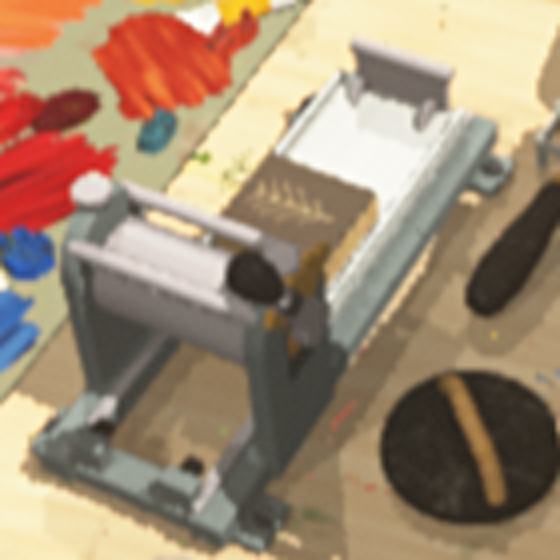

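```bash
cat > h.py <<'E'
import numpy as np, cv2
from cell import *
from scipy.spatial.transform import Rotation as R
def rot(q): return R.from_quat([q[1],q[2],q[3],q[0]]).as_matrix()
def cam(n,obs=None):
    m=camera_model(n)
    if n=="wrist":
        T=m["tool_from_camera"]; Rt=rot(obs["eef_rot"])
        return m["mtx"],m["dist"],Rt@T[:3,3]+np.array(obs["tool_pos"]),Rt@T[:3,:3]
    return m["mtx"],m["dist"],np.array(m["eye"]),rot(m["orientation"])
def ray(c,px):
    p=cv2.undistortPoints(np.array([[px]],float),c[0],c[1])[0,0]
    d=c[3]@np.array([p[0],p[1],1]); return c[2],d/np.linalg.norm(d)
def onplane(c,px,z):
    e,d=ray(c,px); return e+d*(z-e[2])/d[2]
def tri(c1,p1,c2,p2):
    e1,d1=ray(c1,p1); e2,d2=ray(c2,p2)
    s=np.linalg.lstsq(np.c_[d1,-d2],e2-e1,rcond=None)[0]
    a=e1+s[0]*d1;b=e2+s[1]*d2; return (a+b)/2,np.linalg.norm(a-b)
E
python3 - <<'E'
from h import *
t=cam("top"); s=cam("scene")
Z=lambda p:((p[0]+.5)/4-.5+225,(p[1]+.5)/4-.5+135)
S=lambda p:((p[0]+.5)/4-.5+220,(p[1]+.5)/4-.5+155)
for k,p,z in [("blkNWtop",(330,135),69),("blkNEtop",(452,122),69),("blkSE",(466,250),69),("blkSW",(346,258),69),
 ("bar1",(632,88),78),("bar2",(660,242),78),("grip",(90,310),211),("knob",(180,60),164),
 ("rodL1",(140,85),155),("rodL2",(155,285),155),("rodR1",(233,70),155),("rodR2",(252,275),155),("foot",(633,305),5),("foot2",(128,368),5),
 ("bedSEouter",(678,285),46),("frameNW",(60,150),20)]:
    print(k,onplane(t,Z(p),z).round(1))
for k,a,b in [("grip",(90,310),(254,276)),("knob",(180,60),(92,190)),("blkSE",(466,250),(380,190)),("blkNE",(452,122),(278,153)),("barN",(630,85),(355,42)),("barS",(660,242),(452,72))]:
    p,e=tri(t,Z(a),s,S(b)); print("tri",k,p.round(1),round(e,1))
E
```

```text
blkNWtop [609.   44.3  69. ]
blkNEtop [617.9 -25.3  69. ]
blkSE [542.7 -33.3  69. ]
blkSW [537.1  34.1  69. ]
bar1 [ 637.1 -127.6   78. ]
bar2 [ 546.8 -141.3   78. ]
grip [476.4 154.  211. ]
knob [618.6 121.2 164. ]
rodL1 [607.8 142.5 155. ]
rodL2 [501.2 130.4 155. ]
rodR1 [616.7  94.2 155. ]
rodR2 [507.1  81.3 155. ]
foot [ 526.  -137.8    5. ]
foot2 [483.4 162.7   5. ]
bedSEouter [ 529.5 -157.1   46. ]
frameNW [613.  207.4  20. ]
tri grip [475.8 153.6 213.6] 0.1
tri knob [619.5 121.4 161.2] 0.2
tri blkSE [541.2 -33.3  72.7] 1.3
tri blkNE [616.3 -25.9  69.2] 3.2
tri barN [ 633.8 -128.    79.8] 9.2
tri barS [ 550.4 -137.5   85. ] 11.7
```

```bash
cat >> h.py <<'E'
YAW=0.115; O=np.array([570.,33.])
def PW(x,y): 
    c,s=np.cos(YAW),np.sin(YAW); return O+np.array([c*x-s*y,s*x+c*y])
def WP(p):
    c,s=np.cos(YAW),np.sin(YAW); d=np.array(p[:2])-O; return np.array([c*d[0]+s*d[1],-s*d[0]+c*d[1]])
A=(YAW-np.pi/2)/2
Q=[0,np.cos(A),np.sin(A),0]   # tool x = -press y
def tip(x,y,z): 
    w=PW(x,y); return [w[0],w[1],z+73]
E
python3 - <<'E'
from h import *
for p in [(0,-95,150),(0,-95,60),(0,-210,70),(0,-60,70),(-77,180,200),(-77,40,200),(-77,180,280)]:
    print(p,ik(tip(*p),Q))
command_gripper(0.0)
movep(tip(0,-105,190),Q)
o=get_obs(); im=snapshot("wrist"); cv2.imwrite("pics/w1.png",im)
np.save("w1.npy",np.r_[o["tool_pos"],o["eef_rot"]]); print(o["t"],o["tool_pos"],o["grip_width"],o["wrist_force"])
E
```

```text
(0, -95, 150) None
(0, -95, 60) None
(0, -210, 70) None
(0, -60, 70) None
(-77, 180, 200) None
(-77, 40, 200) None
(-77, 180, 280) NoneTraceback (most recent call last):
  File "<stdin>", line 5, in <module>
cell.PlanningError: the arm cannot take that pose within its joint ranges
```

```bash
python3 - <<'E'
from h import *
for yaw in (YAW-np.pi/2,YAW,YAW+np.pi/2,YAW+np.pi):
  q=[0,np.cos(yaw/2),np.sin(yaw/2),0]; print(yaw)
  for p in [(0,-95,150),(0,-95,60),(0,-210,70),(0,-60,70),(-77,180,200),(-77,40,200),(-77,180,280)]:
    r=ik(tip(*p),q); print(p,None if r is None else np.round(r,2))
E
```

```text
-1.4557963267948966
(0, -95, 150) None
(0, -95, 60) None
(0, -210, 70) None
(0, -60, 70) None
(-77, 180, 200) None
(-77, 40, 200) None
(-77, 180, 280) None
0.115
(0, -95, 150) [-0.2   0.19  1.41 -0.    1.54  1.25]
(0, -95, 60) [-0.2   0.25  1.52 -0.    1.36  1.25]
(0, -210, 70) [-0.38  0.32  1.42 -0.    1.4   1.08]
(0, -60, 70) [-0.14  0.23  1.53 -0.    1.38  1.31]
(-77, 180, 200) [ 0.3   0.02  1.51 -0.    1.62  1.75]
(-77, 40, 200) [ 0.01 -0.03  1.55 -0.    1.62  1.47]
(-77, 180, 280) [ 0.3   0.    1.36 -0.    1.78  1.75]
1.6857963267948965
(0, -95, 150) [-0.2   0.19  1.41 -0.    1.54 -0.32]
(0, -95, 60) [-0.2   0.25  1.52 -0.    1.36 -0.32]
(0, -210, 70) [-0.38  0.32  1.42 -0.    1.4  -0.49]
(0, -60, 70) [-0.14  0.23  1.53 -0.    1.38 -0.26]
(-77, 180, 200) [ 0.3   0.02  1.51 -0.    1.62  0.18]
(-77, 40, 200) [ 0.01 -0.03  1.55 -0.    1.62 -0.1 ]
(-77, 180, 280) [ 0.3   0.    1.36 -0.    1.78  0.18]
3.2565926535897933
(0, -95, 150) [-0.2   0.19  1.41 -0.    1.54 -1.89]
(0, -95, 60) [-0.2   0.25  1.52 -0.    1.36 -1.89]
(0, -210, 70) [-0.38  0.32  1.42 -0.    1.4  -2.06]
(0, -60, 70) [-0.14  0.23  1.53 -0.    1.38 -1.83]
(-77, 180, 200) [ 0.3   0.02  1.51 -0.    1.62 -1.39]
(-77, 40, 200) [ 0.01 -0.03  1.55 -0.    1.62 -1.67]
(-77, 180, 280) [ 0.3   0.    1.36 -0.    1.78 -1.39]
```

```bash
sed -i 's|^A=.*|A=(YAW+np.pi/2)/2|' h.py; python3 - <<'E'
from h import *
command_gripper(0.0)
movep(tip(0,-150,220),Q)
o=get_obs(); im=snapshot("wrist"); cv2.imwrite("pics/w1.png",im)
np.save("w1.npy",np.r_[o["tool_pos"],o["eef_rot"]]); print(o["t"],o["tool_pos"],o["grip_width"],o["wrist_force"])
E
```

```text
3.225 [ 586.96441557 -117.07400039  293.07822207] 0.0030618018941430724 [-0.22548329  0.10044159 -0.74332199]
```

View pics/w1.png

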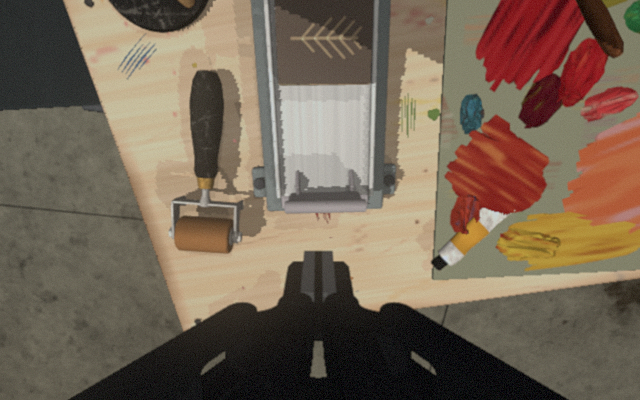

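The wrist view shows the block's tail edge at row 83, from column 279 to 371. The tail bar is at rows 192–213, columns 285–367, and the roller lies clear to the left. I'll measure those points.

```bash
python3 - <<'E'
from h import *
w=np.load("w1.npy"); c=cam("wrist",{"tool_pos":w[:3],"eef_rot":w[3:]})
for k,p,z in [("blkL",(279,83),69),("blkR",(371,83),69),("blkLtop",(276,20),69),("blkRtop",(374,20),69),("barLo",(285,212),78),("barRo",(367,211),78),("barLi",(285,195),80),("barRi",(367,192),80),("frame end L",(266,210),40),("frame end R",(384,207),40),("frameside L0",(256,0),40),("frameside R0",(390,0),40)]:
    P=onplane(c,p,z); print(k,P.round(1),WP(P).round(1))
E
```

```text
blkL [545.5 -33.8  69. ] [-32.  -63.6]
blkR [621.9 -25.2  69. ] [ 44.9 -63.7]
blkLtop [539.6  12.5  69. ] [-32.6 -16.8]
blkRtop [616.6  21.3  69. ] [ 44.9 -17. ]
barLo [ 560.4 -144.4   78. ] [ -29.9 -175.2]
barRo [ 635. -135.   78.] [  45.3 -174.3]
barLi [ 559.2 -127.5   80. ] [ -29.1 -158.2]
barRi [ 631.7 -116.4   80. ] [  44.2 -155.5]
frame end L [ 538.2 -158.8   40. ] [ -53.6 -186.8]
frame end R [ 659.3 -141.7   40. ] [  68.6 -183.7]
frameside L0 [517.7  30.6  40. ] [-52.2   3.6]
frameside R0 [631.3  43.5  40. ] [62.1  3.4]
```

```bash
sed -i 's|^def PW|O=O+6.5*np.array([np.cos(YAW),np.sin(YAW)])\ndef PW|' h.py; python3 - <<'E'
from h import *
movep(tip(0,-98,130),Q)
servo_line(tip(0,-98,56),velocity=80)
f0=np.array(get_obs()["wrist_force"])
def st(r=None):
    o=get_obs(); p=np.array(o["tool_pos"]); f=np.array(o["wrist_force"])-f0
    print(round(o["t"],2),WP(p).round(1),round(p[2]-73,1),"f",f.round(2),r)
st()
y=-98
hit=0
while y<-20:
    y+=4; r=servo_line(tip(0,y,56),velocity=40); st()
    f=np.array(get_obs()["wrist_force"])-f0
    if abs(f[1])>3: hit+=1
    if hit>=2: break
cv2.imwrite("pics/t2.png",snapshot("top")); cv2.imwrite("pics/w2.png",snapshot("wrist"))
E
python3 -c "
import cv2
a=cv2.imread('pics/t2.png')[135:245,225:420]; cv2.imwrite('pics/t2z.png',cv2.resize(a,None,fx=4,fy=4,interpolation=cv2.INTER_CUBIC))"
```

```text
4.85 [  0.5 -98.1] 56.8 f [0. 0. 0.] None
5.1 [  0.2 -93.7] 56.6 f [ 0.07  0.05 -0.15] None
5.35 [  0.  -89.7] 56.1 f [-0.13 -0.13 -0.63] None
5.6 [ -0.  -85.7] 55.9 f [ 1.19  0.72 -0.64] None
5.85 [ -0.  -81.8] 56.0 f [ 0.42 -0.62 -0.75] None
6.1 [ -0.  -77.8] 56.0 f [ 1.15 -0.01  0.01] None
6.35 [  0.  -73.8] 56.0 f [ 0.62 -0.57 -0.91] None
6.6 [  0.  -69.7] 56.0 f [ 1.42 -0.38 -0.88] None
6.85 [ -0.  -65.6] 56.0 f [ 1.33 -0.06  0.45] None
7.1 [  0.  -61.7] 56.0 f [ 0.42 -0.17 -0.88] None
7.35 [ -0.  -57.6] 56.0 f [-0.15  0.43 -1.09] None
7.6 [ -0.  -53.7] 56.0 f [ 1.02  0.04 -0.64] None
7.85 [  0.  -49.7] 56.0 f [ 1.15 -0.7  -1.12] None
8.1 [ -0.  -45.7] 56.0 f [-0.35 -0.42 -0.94] None
8.35 [  0.5 -42.4] 56.3 f [ 3.06 -2.68 -1.05] None
8.6 [  0.3 -38.3] 56.2 f [ 3.11 -2.95 -0.74] None
8.85 [  0.1 -34.1] 56.0 f [ 3.39 -3.25 -1.05] None
9.1 [ -0. -30.] 56.0 f [ 2.35 -2.45 -0.71] None
9.35 [ -0.1 -25.9] 56.0 f [ 3.29 -2.93 -0.53] None
9.6 [ -0.  -21.9] 56.0 f [ 3.19 -2.27 -0.55] None
9.85 [ -0.  -17.9] 56.0 f [ 2.99 -2.53 -0.6 ] None
```

View pics/w2.png

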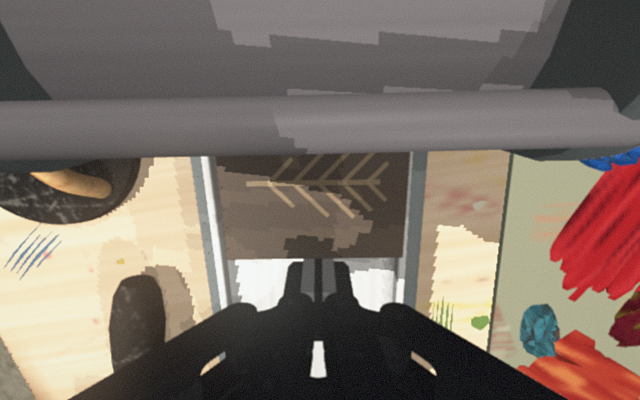

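View pics/t2z.png

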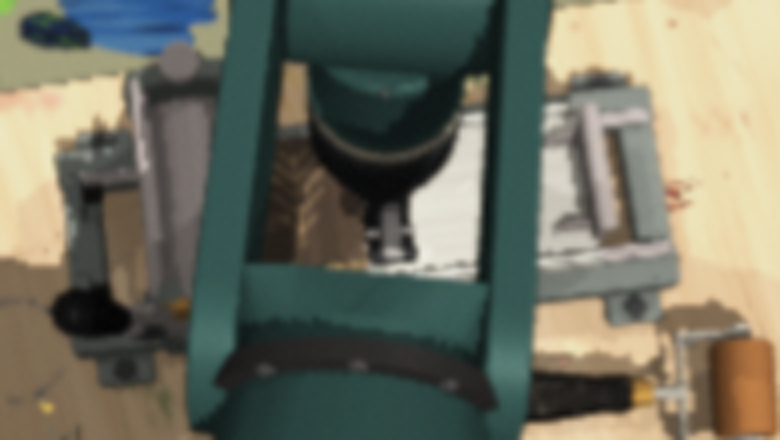

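The force rose to about 4 N at y ≈ -42 and stayed there. So the block is on the bar and the bed has moved in about 25 mm with it. Now the tail plate.

```bash
python3 - <<'E'
from h import *
servo_line(tip(0,-35,56),velocity=60)
servo_line(tip(0,-60,130),velocity=120)
servo_line(tip(0,-190,130),velocity=180)
o=get_obs(); im=snapshot("wrist"); cv2.imwrite("pics/w3.png",im)
np.save("w3.npy",np.r_[o["tool_pos"],o["eef_rot"]])
servo_line(tip(0,-190,66),velocity=80)
wait(.2)
f0=np.array(get_obs()["wrist_force"])
y=-190
while y<-50:
    y+=5; r=servo_line(tip(0,y,66),velocity=45)
    o=get_obs(); p=np.array(o["tool_pos"]); f=np.array(o["wrist_force"])-f0
    print(round(o["t"],2),WP(p).round(1),round(p[2]-73,1),"f",f.round(2))
    if np.hypot(f[0],f[1])>14: break
o=get_obs();cv2.imwrite("pics/w4.png",snapshot("wrist"));np.save("w4.npy",np.r_[o["tool_pos"],o["eef_rot"]])
E
```

```text
13.52 [ 1.000e-01 -1.846e+02] 66.2 f [-0.04  0.52  0.11]
13.78 [  -0.  -179.6] 66.0 f [-0.21 -0.01 -1.12]
14.03 [   0.  -174.7] 66.0 f [-0.48  0.46  0.15]
14.29 [   0.  -169.7] 66.0 f [-0.51 -0.04 -1.02]
14.55 [   0.  -164.7] 66.0 f [ 0.16  0.6  -0.03]
14.81 [  -0.  -159.7] 66.0 f [-1.11 -0.04 -0.34]
15.07 [-1.000e-01 -1.553e+02] 66.0 f [ 0.25 -2.65  0.22]
15.32 [-1.000e-01 -1.501e+02] 66.0 f [ 0.15 -1.91 -0.37]
15.58 [  -0.2 -144.9] 66.0 f [-0.49 -2.8  -0.46]
15.84 [-1.000e-01 -1.398e+02] 66.0 f [-1.61 -2.79  0.8 ]
16.1 [  -0.  -134.8] 66.0 f [-1.38 -1.1   0.96]
16.36 [   0.  -129.8] 66.0 f [-1.65 -1.61  0.05]
16.62 [   0.  -124.8] 66.0 f [-1.94 -1.32  0.28]
16.88 [   0.  -119.8] 66.0 f [-0.22 -2.4   0.26]
17.13 [   0.  -114.8] 66.0 f [-1.05 -2.35 -0.08]
17.39 [   0.  -109.8] 66.0 f [-1.03 -2.65 -0.14]
17.65 [   0.  -104.8] 66.0 f [-0.75 -2.21  0.45]
17.91 [  0.  -99.8] 66.0 f [-1.24 -1.16  1.07]
18.17 [  0.  -94.8] 66.0 f [-1.24 -1.4   0.46]
18.43 [ -0.  -90.4] 66.0 f [-0.75 -3.57 -0.33]
18.68 [ -0.1 -89.6] 66.2 f [ -0.09 -15.55  -1.58]
```

View pics/w3.png

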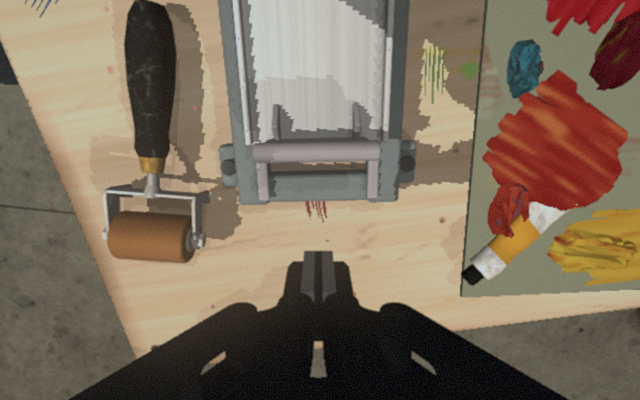

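View pics/w4.png

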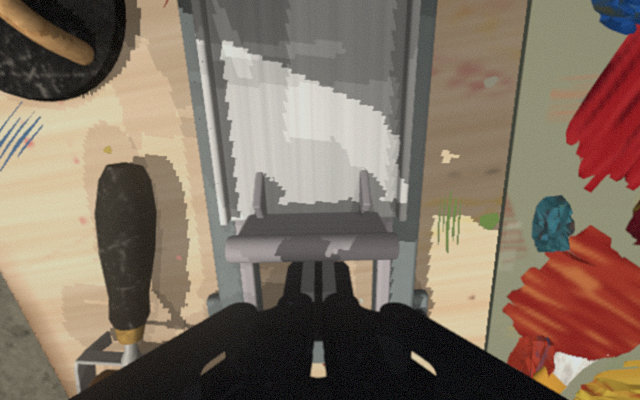

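The hard stop came at 15 N with the tail face at y ≈ -77. That is about 96 mm of travel, which fits the 85–105 mm starting range. I'll seat it a little firmer, retract, and look at the lever grip on the way over.

```bash
python3 - <<'E'
from h import *
f0=np.array(get_obs()["wrist_force"])
servo_line(tip(0,-84,66),velocity=20,threshold=8); wait(.4)
o=get_obs(); print(o["t"],WP(o["tool_pos"]).round(1),np.array(o["wrist_force"]).round(1))
servo_line(tip(0,-110,66),velocity=60)
servo_line(tip(0,-110,290),velocity=250)
cv2.imwrite("pics/s5.png",snapshot("scene"))
movep(tip(-83,60,300),Q)
o=get_obs();cv2.imwrite("pics/w5.png",snapshot("wrist"));np.save("w5.npy",np.r_[o["tool_pos"],o["eef_rot"]]);print(o["t"])
a=cv2.imread("pics/s5.png")[155:295,220:360]; cv2.imwrite("pics/s5z.png",cv2.resize(a,None,fx=4,fy=4,interpolation=cv2.INTER_CUBIC))
E
```

```text
19.3833 [ -0.1 -89.5] [  0.5 -17.3  -1.9]
21.85
```

View pics/w5.png

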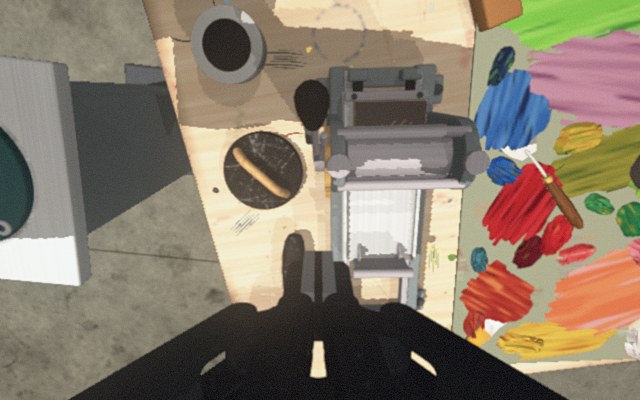

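View pics/s5z.png

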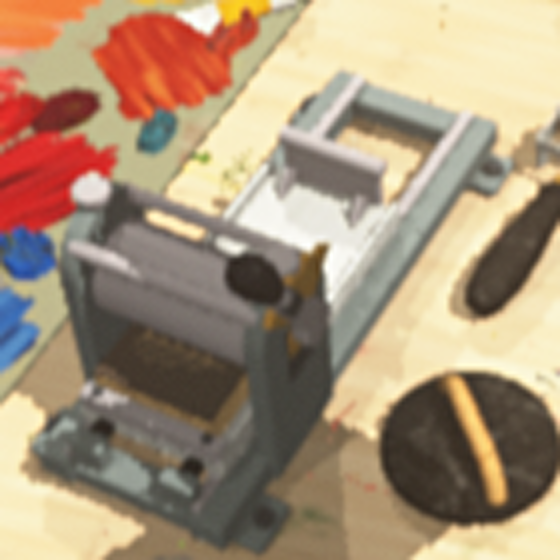

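Both views show the bed home and the dark block right up behind the head bar, in w5 at about px (390,102). The grip is at about (312,100) in w5. I'll measure both.

```bash
python3 - <<'E'
from h import *
w=np.load("w5.npy"); c=cam("wrist",{"tool_pos":w[:3],"eef_rot":w[3:]})
for k,p,z in [("grip",(312,102),211),("griptopL",(295,98),215),("griptopR",(330,98),215),("blkL",(352,101),69),("blkR",(426,100),69)]:
    P=onplane(c,p,z); print(k,P.round(1),WP(P).round(1))
a=cv2.imread("pics/w5.png")[55:205,280:480]; cv2.imwrite("pics/w5z.png",cv2.resize(a,None,fx=4,fy=4,interpolation=cv2.INTER_CUBIC))
E
```

```text
grip [475.8 156.4 211. ] [-85.9 133.4]
griptopL [464.5 157.7 215. ] [-97. 136.]
griptopR [487.3 160.3 215. ] [-74. 136.]
blkL [516.6 158.   69. ] [-45.2 130.3]
blkR [595.5 168.   69. ] [ 34.4 131.2]
```

View pics/w5z.png

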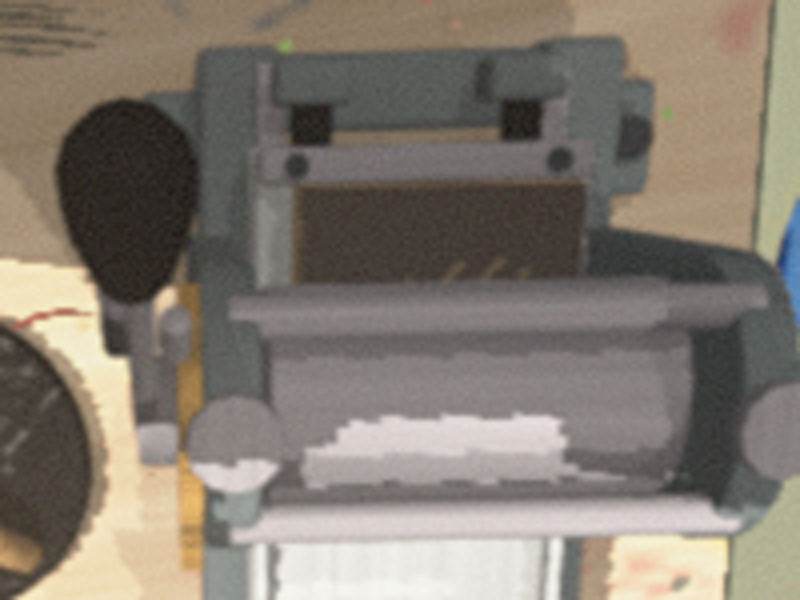

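The block's front edge is flush and parallel with the head bar. Measured at y = 130–131 mm against an expected 132 mm. Now the lever push.

```bash
python3 - <<'E'
from h import *
movep(tip(-86,188,300),Q)
servo_line(tip(-86,188,200),velocity=150)
wait(.2)
f0=np.array(get_obs()["wrist_force"])
y=188
while y>66:
    y=max(y-6,66); servo_line(tip(-86,y,200),velocity=35)
    o=get_obs(); p=np.array(o["tool_pos"]); f=np.array(o["wrist_force"])-f0
    print(round(o["t"],2),WP(p).round(1),round(p[2]-73,1),"f",f.round(1))
    if np.linalg.norm(f)>30: print("STOP");break
wait(.3)
o=get_obs(); print(o["t"],(np.array(o["wrist_force"])-f0).round(1))
cv2.imwrite("pics/s6.png",snapshot("scene"))
a=cv2.imread("pics/s6.png")[125:295,200:400]; cv2.imwrite("pics/s6z.png",cv2.resize(a,None,fx=3.5,fy=3.5,interpolation=cv2.INTER_CUBIC))
E
```

```text
23.82 [-86.  181.8] 200.1 f [-0.1 -1.7 -0.4]
24.14 [-86.  175.8] 200.0 f [ 0.9 -0.1 -0.8]
24.47 [-86.  169.8] 200.0 f [ 0.8  0.4 -0.5]
24.79 [-86.  163.8] 200.0 f [-0.  -1.  -0.1]
25.12 [-86.  157.9] 200.0 f [ 0.5 -0.1 -0.5]
25.44 [-85.9 153. ] 200.7 f [0.1 4.6 2. ]
25.77 [-85.8 147.6] 201.1 f [-0.7  5.4  3.1]
26.09 [-85.7 141.6] 201.4 f [-1.3  5.7  4.3]
26.42 [-85.8 134.3] 200.5 f [0.1 1.5 1.8]
26.74 [-86.2 127.1] 199.2 f [-0.2 -0.1 -0.2]
27.07 [-86.  121.6] 199.8 f [0.3 0.3 0.4]
27.39 [-86.  115.8] 200.0 f [ 1.4 -1.1  0.2]
27.72 [-86.  109.8] 200.0 f [ 0.6 -1.3 -0. ]
28.04 [-86.  103.8] 200.0 f [ 0.9 -0.2  0.1]
28.37 [-86.   97.9] 200.0 f [-0.8 -0.2  0.4]
28.69 [-85.9  92.4] 200.3 f [-0.1  4.2 -0.1]
29.02 [-85.8  86.7] 200.3 f [0.1 4.1 0.1]
29.34 [-85.8  80.2] 199.8 f [ 1.6  2.9 -1.4]
29.67 [-86.2  73.1] 199.9 f [ 0.1 -1.8  0.1]
29.99 [-86.   67.6] 200.1 f [ 0.3 -1.5 -0.1]
30.24 [-86.   65.9] 200.0 f [-0.1 -0.2  0.1]
30.5417 [ 0.3 -1.2 -0. ]
```

View pics/s6z.png

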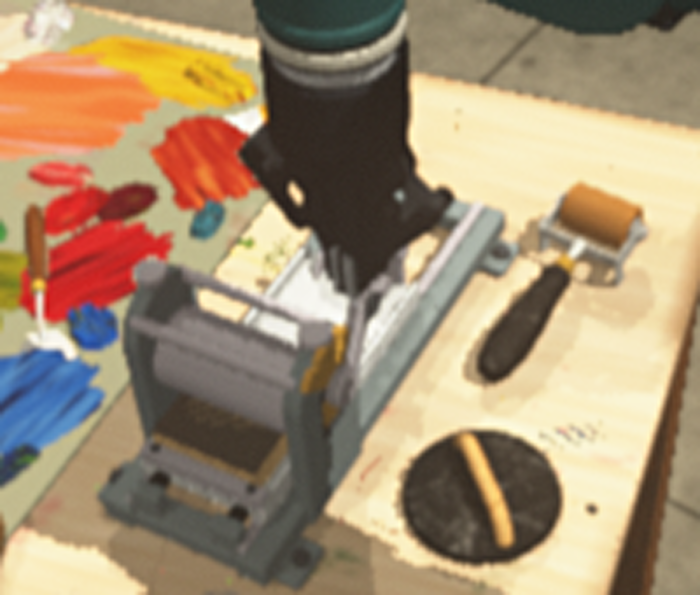

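The lever went through both detents: force at y 153–134 and again at 92–80, then none. It has snapped over. I'll retract and check.

```bash
python3 - <<'E'
from h import *
servo_line(tip(-86,100,200),velocity=120)
servo_line(tip(-86,140,310),velocity=200)
movep(tip(-86,60,310),Q)
o=get_obs();cv2.imwrite("pics/w7.png",snapshot("wrist"));np.save("w7.npy",np.r_[o["tool_pos"],o["eef_rot"]])
movep([250,-350,320],Q)
cv2.imwrite("pics/t7.png",snapshot("top")); s=snapshot("scene"); cv2.imwrite("pics/s7.png",s)
print(get_obs()["t"])
A=cv2.resize(cv2.imread("pics/t7.png")[135:295,200:440],None,fx=3.3,fy=3.3,interpolation=cv2.INTER_CUBIC);cv2.imwrite("pics/t7z.png",A)
cv2.imwrite("pics/s7z.png",cv2.resize(s[155:295,220:360],None,fx=4,fy=4,interpolation=cv2.INTER_CUBIC))
a=cv2.imread("pics/top0.png").astype(int);b=cv2.imread("pics/t7.png").astype(int)
d=abs(a-b).sum(2)
for n,(x0,x1,y0,y1) in {"baren":(278,328,236,284),"roller":(335,422,218,252),"tin":(216,258,252,294)}.items(): print(n,(d[y0:y1,x0:x1]>60).mean().round(3))
E
```

```text
34.1333
baren 0.129
roller 0.29
tin 0.66
```

View pics/t7z.png

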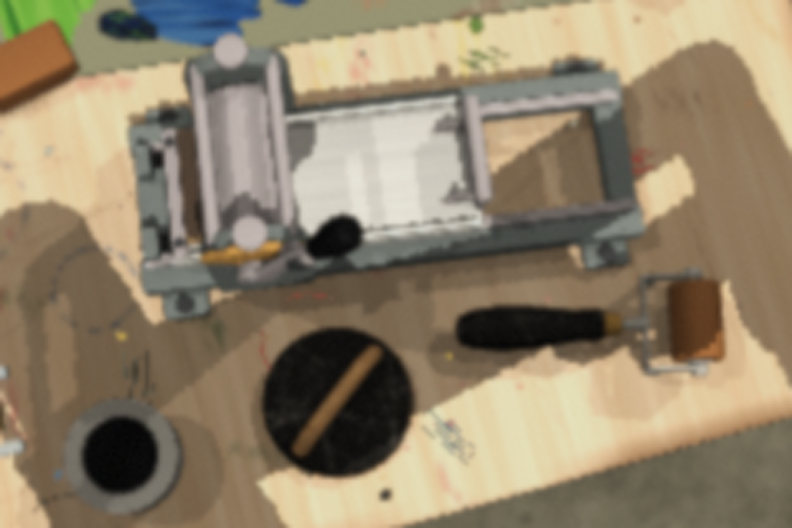

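View pics/s7z.png

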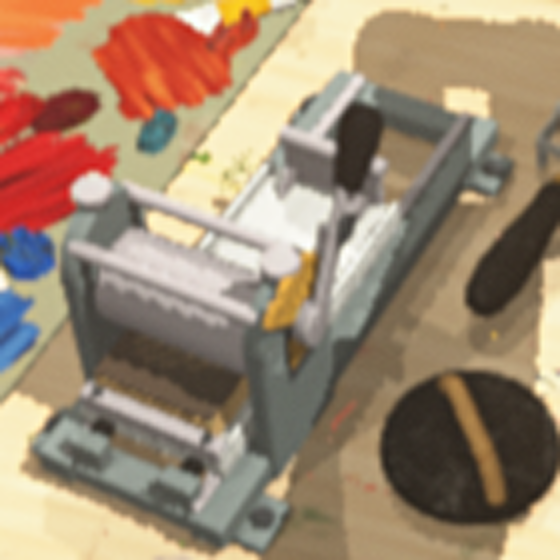

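View pics/w7.png

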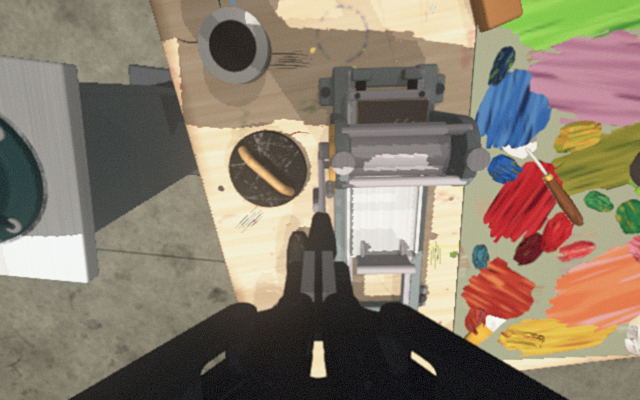

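The top and scene views show the lever leaning to the tail side, with its grip at about px (335,236) in the top zoom. Bed and block look home. The pixel differences at the bystanders look like the arm's shadow: their centres are unchanged, tin (237,273), baren (302,257). I'll confirm the lever angle, then hand in.

```bash
python3 - <<'E'
from h import *
t=cam("top"); s=cam("scene")
p,e=tri(t,(335/3.3+200,236/3.3+135),s,(358/4+220,148/4+155)); print(p.round(1),WP(p).round(1),round(e,1))
print("lean",np.arctan2(80-WP(p)[1],p[2]-122))
w=np.load("w7.npy"); c=cam("wrist",{"tool_pos":w[:3],"eef_rot":w[3:]})
for q in [(357,100),(429,100)]: print(WP(onplane(c,q,69)).round(1))
hand_in()
E
```

```text
[488.9  51.2 207.2] [-85.   27.4] 1.5
lean 0.5529286600194189
[-43.5 130.7]
[ 35.7 130.4]
the job is handed in; nothing more can be done
```

The press is set to print position and I handed the job in at about 34 s of the 53 s allowed. I used only pushes with the shut fingertips. `hand_in()` reported no verdict.

1. **Block:** I pushed it along the bed until the force rose to the bed's roughly 4 N. I went about 25 mm further than needed, so the bed moved in with the block pressed against the bar.
2. **Bed:** I pushed the tail plate to a hard stop at 15–17 N, about 96 mm of total travel. Afterwards the block's front edge measured y = 130–131 mm, level at both ends. The head bar's face was expected at about 132 mm.
3. **Lever:** It went through both detents at about 4–7 N, then snapped over and stayed after I let go. Its lean measured 0.55 rad towards the tail, against 0.52 nominal, which is within picking error.

**Bystanders:** The baren and tin centres are at the same pixels as at the start, and the roller looks unmoved by eye. My automatic before/after image comparison did flag changes over all three (13–66 % of pixels). I put that down to the arm's shadow, since the positions agree.

**Other disagreements:** My first estimate of the press position was 6.5 mm off in x, and I corrected it from a wrist view before any contact. I also saw an unexplained sideways force of about 3 N while pushing the block, but the block ended up square to the bar.

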